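# Free the backing shield from the painting stand

## Task

The curved backing shield is locked on the painting stand by the eight-sided knob, which has a left-hand thread: unscrew the knob by turning it clockwise (seen from above) until its engraved line points at the engraved line on the stand's disc, easing up with the knob as it rises so that it is never pulled or pushed hard. Then draw the freed shield straight out from under the knob without wrenching it, and stand it upright in the shallow grey tray, leaving the knob at its mark and the other things on the mat undisturbed.

Things in the scene. Friction and masses are not known exactly. Their poses are not given: they have to be found in the camera images.
- knob: Grey eight-sided knob on the stand's vertical spindle: 40 mm across flats, flats 28 mm high, over a round skirt 40 mm across, 20 mm high. Origin on the axis at the height to grip, 12 mm below its top (56 to 60 mm above the table at the start). z up; x from the axis to the engraved line, square to a flat (flats every 45 degrees). Stiff left-hand thread: clockwise from above unscrews it.
- mark (a point): Outer end of the dark line engraved in the knob's top from its centre to one flat: 18.5 mm from the axis, 12 mm above the knob's origin. It turns and climbs with the knob: some 3.1 to 4 rad clockwise bring it to the stand's line, climbing some 10 to 15 mm in a half turn; a stop lies 1.2 rad beyond. Turning takes about 0.12 N m.
- stand: Painting stand, fixed to the table: grey disc 110 mm across, 14 mm high, and a 36 mm wide tail under the shield. Origin under the spindle axis; x towards the shield, z up. The spindle sits in a rubber bush that yields about 1 mm per 4 N up or down and springs back; load the knob with no more than about 8 N up or down: rise with it by feel.
- bush (a joint): How far the rubber bush under the knob is strained, in m: 0 at rest, + when the knob is pulled up, - when pushed down. It reads coarsely (about 1 mm); the force at the hand tells it better.
- index (a point): Middle of the short dark line (22 mm long) engraved radially in the top of the stand's disc, 42 mm from the spindle axis, on the side away from the shield. Its x axis points level from here to the spindle axis and on towards the shield: the direction in which the shield is drawn out.
- shield: Loose grey backing shield, 0.08 to 0.15 kg: a curved upright wall (85 mm high, 9 mm thick, 105 mm wide, hollow towards the knob) on a flat forked foot 6 mm thick, undersides level. Origin at the foot's underside, on the spindle axis when fitted (14 mm above the table then); z up, x towards the wall. The fork straddles the 18 mm spindle post with 1.5 mm play either side.
- toes (a point): Between the tops of the two upturned toes that end the fork, 26 mm behind the shield's origin and 18 mm above its underside; each is 8 mm long. The knob's skirt, let down inside them, locks the shield; with the knob at its mark the skirt is about 4 mm above the toes. After 55 mm of drawing out they are clear of the knob and the shield can be lifted.
- shield_grip (a point): Point to grip the shield: middle of the wall's thickness at mid-width, 20 mm below its top edge, 65 mm above the underside and 105 mm along x from the shield's origin. x is across the wall (9 mm thick, flat for 28 mm of width here), z up.
- tray_in (a point): Centre of the inner floor of the shallow grey tray, fixed to the table: inside 212 mm along its x and 202 mm along its y, floor 4 mm above the table, rim 9 mm above the table. z up.
- puck: Bystander: loose knurled grey disc 42 mm across with a stub, 18 mm high; origin under its centre.
- cross_disc: Bystander: loose knurled grey disc 64 mm across with a raised cross, 13 mm high; origin under its centre.
- paint: Bystander: paint bottle 25 mm across, 75 mm high; origin under its centre.
- plinth: Bystander: loose grey rock-like plinth 84 mm across, 75 mm high; origin under its centre.
- hook_arm: Bystander: loose grey hooked arm on a small foot, 97 mm high; origin under its foot's centre.
- brush: Bystander: paint brush 170 mm long lying on the mat; origin in its middle, on the table.
Not all that is in view belongs to the job. What is shaped like the shield but green or orange is not meant.

How it is judged:
By the outcome, as a careful person would: the job done as asked, in the order asked, and still so for the second after the job is handed in, with the robot touching nothing.
It also fails if it takes over 72 s, if anything falls off the work surface, if the arm or the gripper's body presses on something with over 40 N, if the wrist force passes 120 N, or if a joint passes its speed limit or range.

## Robot

A 7-joint arm with a two-finger parallel gripper is mounted at the origin on the work surface. World frame = base frame: x ahead of the robot, y to its left, z up, the work surface at z = 0. Lengths are in m, angles in rad, forces in N, time in s.
With the tool pointing down it reaches from about 0.4 to 0.925 m from the base axis. Payload 4.1 kg.
Tool frame: the origin (TCP) lies at the very end of the fingers, on their centre line; the grasp point (between the pads) lies 19 mm behind it; z points along the fingers, y is the line along which they close (so a half turn about z gives the same grasp; the last joint's range is limited). The gripper opens to 85 mm and grips with 20 to 120 N. Pads are 22 mm wide; open, the fingers measure 114 mm over their backs; the gripper's body (76 mm by 85 mm) begins 54 mm behind the grasp point. The pads swing forward as they close: fully open they stand 13 mm farther back than shut.
Start: joints at [1.245, 0.398, 0.045, 1.537, -0.019, 1.207, -0.051], TCP at [0.146, -0.633, 0.231] pointing down, gripper open.
Joint ranges: [-2.82, 2.82], [-0.49, 2.23], [-1.37, 1.46], [0, 2.46], [-1.36, 4.5], [0.23, 2], [-2.94, 2.94]. Speed limits (rad/s): [2.57, 2.57, 3.14, 3.14, 3.14, 3.14, 3.14].

## Interface

Orientations are given as a unit quaternion [w, x, y, z].
In Python, from cell import ctrl gives the robot as it stands. The module is installed in compiled form; this text tells all that it offers.
- The arm moves only by the tool apply_moves, never from a script. Its argument "increments" is one flat list of numbers, 7 for each row, row after row: the shift along the tool's x, y, z in cm, then the turn, a rotation vector about the tool's x, y, z in rad, then the closure, from 0 (fully open) to 1 (shut). In form: [tx, ty, tz, rx, ry, rz, claw, tx, ty, tz, rx, ry, rz, claw, ...]. A call has 1 to 5 rows; each row shifts and turns the commanded pose from where the row before left it, along the tool's axes as they then stand; what a row does not reach is not made up. A row lasts 1/10 s, in which the tool goes at most 50 mm and 8.59 degrees, less where a joint would pass 70% of its speed; a pose out of reach is approached as far as the arm can. A call with a gripper value outside its range is refused whole. The fingers move at their own pace and stop on an object; "squeeze" is the grip in N (left out, the last holds). Time passes only in rows, so rows that do not move let the fingers close. It gives the time, the measured TCP pose, the force, the opening and the grip force at its end, in the units of the state.
- ctrl.state(): the state, without advancing time (a new reading comes with each control period).
- ctrl.capture(name): name is "scene" or "top"; returns the picture (480x640x3 uint8, blue, green, red); there is no depth.
- ctrl.camera_params(name): a dict with "fx", "fy", "cx", "cy" (pixels), "cam_to_world" (4x4, takes a point from camera to world coordinates). Camera axes: x right, y up, looking along -z (the intrinsics and any distortion apply to the point x, -y, -z); pixel columns grow to the right and rows downward; lengths in m; the calibration is good to about 2 mm. A picture is of the moment at which its call begins. camera_params takes no time and is no camera call.
- ctrl.job_done(): hands the job in; it is judged then, once.
Trained networks look in the newest picture that a camera, given by its name, has taken for a name from the list of things; names that differ only in an ending like _2 or _b are one class to them, and where a whole thing is asked for, a point or a joint stands for the part that bears it (a point fixed in the world has none). Each returns a list of dicts, best first, with "p" (0 to 1); they miss things now and then, are a little off and sometimes report something else, mostly with a low value. They report only what shows in the picture. A call takes as long as a camera call. They do not tell look-alikes from the thing itself.
- ctrl.outline_of(camera, target): "mask" (480x640 bool, what is visible of it) and "pixel" ([column, row] in pixels, amid what is visible of it).
- ctrl.tip_of(camera, target): "pixel" ([column, row] in pixels: a listed point, or the origin of a listed thing).
The state is a dict: "time": time; "qpos": joint angles; "joint_vel": joint speeds; "tau": joint torques, N m; "position": TCP position; "tcp_rot": TCP orientation; "contact_force": force on the tool from outside, world axes, zero at the start; "moment": the same for the moment, N m; "grip_width": finger opening in m; "finger_force": force on a finger pad.
Only numpy, scipy, OpenCV 4.12 (cv2) and the standard library are available. Lean on these libraries where they do the work, as an engineer would, in place of code of your own. Each camera call takes 0.05 s, during which the arm holds its last target. There are 200 camera calls.

## Working session

There is one attempt and no reset: what is moved stays moved. The work goes in short steps, Python scripts to look and compute and a tool call to move; the robot and the scene stay as the last step left them, time stands still between calls to the robot, and variables do not carry over. Pictures are saved under pics/ and viewed, at most 10 in all, crops included, and the job is handed in when it is done.

Besides the shell and the picture viewer there is one more tool, called after "Emit:" by a JSON object that holds its "method" and its "body". apply_moves: Moves the arm, as the interface text tells. Its arguments: {"type":"object","properties":{"increments":{"type":"array","items":{"type":"number"}},"squeeze":{"type":"number"}},"required":["increments"]}

```bash
mkdir -p pics; cat > h.py <<'E'
import numpy as np,cv2
from cell import ctrl
from scipy.spatial.transform import Rotation as R
def ray(cam,px):
    p=ctrl.camera_params(cam);T=np.array(p['cam_to_world'])
    d=np.array([(px[0]-p['cx'])/p['fx'],-(px[1]-p['cy'])/p['fy'],-1.])
    return T[:3,3],T[:3,:3]@d
def atz(cam,px,z):
    o,d=ray(cam,px);return o+d*(z-o[2])/d[2]
def tri(pa,pb):
    o1,d1=ray('scene',pa);o2,d2=ray('top',pb)
    s=np.linalg.lstsq(np.c_[d1,-d2],o2-o1,rcond=None)[0]
    a=o1+d1*s[0];b=o2+d2*s[1];return (a+b)/2,np.linalg.norm(a-b)
def proj(cam,X):
    p=ctrl.camera_params(cam);T=np.array(p['cam_to_world']);c=T[:3,:3].T@(np.array(X)-T[:3,3])
    return p['cx']+p['fx']*c[0]/-c[2],p['cy']-p['fy']*c[1]/-c[2]
E
python3 - <<'E'
from h import *
np.set_printoptions(precision=4,suppress=True)
for c in('scene','top'):
    cv2.imwrite(f'pics/{c}0.png',ctrl.capture(c))
    p=ctrl.camera_params(c);print(c,{k:p[k] for k in p if k!='cam_to_world'},np.array(p['cam_to_world']))
    for t in('knob','mark','index','stand','shield','toes','shield_grip','tray_in','puck','cross_disc','paint','plinth','hook_arm','brush'):
        print(t,[(np.round(d['pixel']),round(d['p'],2)) for d in ctrl.tip_of(c,t)][:4])
print(ctrl.state())
E
```

```text
scene {'fx': 440.6052885976607, 'fy': 440.6052885976607, 'cx': 327.8203105567637, 'cy': 240.04513635481925} [[ 0.2934 -0.584   0.7569  1.4195]
 [ 0.9558  0.1957 -0.2195 -0.2031]
 [-0.0199  0.7878  0.6156  0.7584]
 [ 0.      0.      0.      1.    ]]
knob [(array([246., 260.]), 0.73), (array([389., 232.]), 0.15)]
mark [(array([250., 251.]), 0.55), (array([151., 266.]), 0.19)]
index [(array([232., 276.]), 0.72), (array([151., 267.]), 0.61)]
stand [(array([248., 276.]), 0.66)]
shield [(array([464., 291.]), 0.92), (array([289., 232.]), 0.9), (array([247., 274.]), 0.82), (array([388., 234.]), 0.75)]
toes [(array([205., 334.]), 0.95), (array([291., 233.]), 0.91), (array([238., 270.]), 0.85), (array([476., 285.]), 0.61)]
shield_grip [(array([273., 195.]), 0.98), (array([421., 263.]), 0.92), (array([288., 243.]), 0.64), (array([264., 313.]), 0.58)]
tray_in [(array([389., 235.]), 0.57)]
puck [(array([220., 236.]), 0.55)]
cross_disc [(array([310., 321.]), 0.87)]
paint [(array([174., 323.]), 0.68), (array([372., 313.]), 0.57)]
plinth [(array([153., 267.]), 0.61)]
hook_arm [(array([174., 322.]), 
[... 1099 characters left out ...]
(array([294., 163.]), 0.56)]
plinth [(array([475., 294.]), 0.57)]
hook_arm [(array([453., 210.]), 0.46)]
brush [(array([156., 222.]), 0.84), (array([391., 243.]), 0.74)]
{'time': 1.5, 'qpos': array([ 1.245 ,  0.3984,  0.0451,  1.5366, -0.0186,  1.2069, -0.0507]), 'joint_vel': array([-0.001 , -0.0002, -0.001 ,  0.0008, -0.0015, -0.0007, -0.0005]), 'tau': array([  0.0002, -47.5008,   1.3632, -25.4511,   0.0117,   0.0009,
        -0.    ]), 'position': array([ 0.1462, -0.6334,  0.2314]), 'tcp_rot': array([ 0.0001,  0.9936,  0.1132, -0.    ]), 'contact_force': array([-0.1753,  0.1921,  0.118 ]), 'moment': array([ 0.0303, -0.0157, -0.0183]), 'finger_force': 0.0, 'grip_width': 0.08544173767748128}
```

View pics/scene0.png

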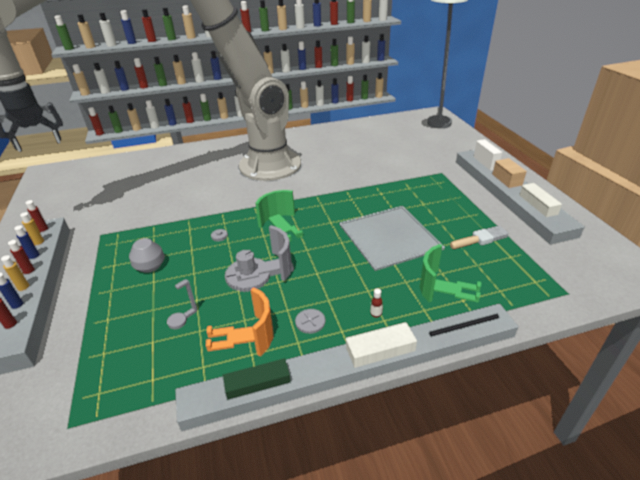

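View pics/top0.png

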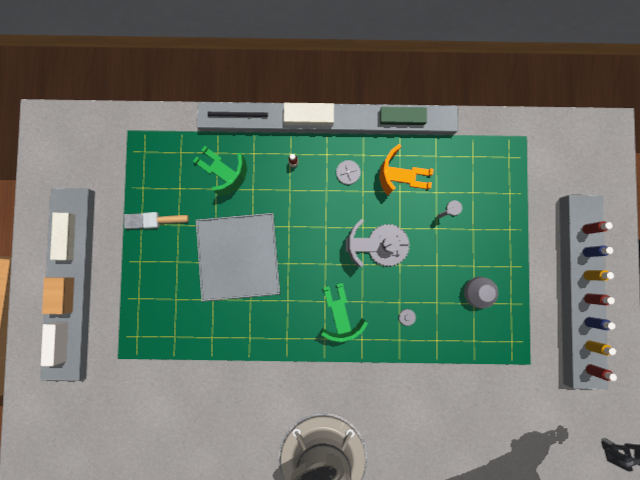

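Top view: stand at about (388,245), shield wall to its left at (355,243), tray at (238,256). The mark needs a closer look.

```bash
python3 - <<'E'
from h import *
np.set_printoptions(precision=4,suppress=True)
a=cv2.imread('pics/top0.png')[205:285,335:425];b=cv2.imread('pics/scene0.png')[220:295,215:305]
cv2.imwrite('pics/c0.png',np.hstack([cv2.resize(a,(400,400),interpolation=cv2.INTER_CUBIC),cv2.resize(b,(400,400),interpolation=cv2.INTER_CUBIC)]))
best={}
P={}
for t in('knob','mark','index','stand','shield','toes','shield_grip'):
    for c in('scene','top'):
        ps=[]
        for i in range(3):
            ctrl.capture(c)
            for d in ctrl.tip_of(c,t):
                q=np.array(d['pixel']); 
                ok=(np.linalg.norm(q-[388,245])<30 or (t=='shield_grip' and np.linalg.norm(q-[352,244])<15)) if c=='top' else (np.linalg.norm(q-[250,262])<(50 if t=='shield_grip' else 30))
                if ok: ps.append(q);break
        P[t,c]=np.median(ps,axis=0) if ps else None
    if P[t,'scene'] is not None and P[t,'top'] is not None: print(t,P[t,'scene'],P[t,'top'],*tri(P[t,'scene'],P[t,'top']))
    else: print(t,P[t,'scene'],P[t,'top'])
print('stand top @14mm',atz('top',P['stand','top'],0.0),'index',atz('top',P['index','top'],.014),'knob',atz('top',P['knob','top'],.058),'mark',atz('top',P['mark','top'],.07),'grip',atz('top',P['shield_grip','top'],.079))
m=[d for d in ctrl.outline_of('top','tray_in')]
print('tray',atz('top',(238,256.5),.004), [atz('top',p,.009)[:2] for p in((196,219),(273,214),(280,294),(201,300))])
E
```

```text
knob [246.  258.6] [392.2 242.2] [ 0.5674 -0.168   0.0602] 0.00318609620426827
mark [249.6 251.7] [385.3 244.3] [ 0.5603 -0.1523  0.0725] 0.004764755756075767
index [231.1 272.1] [402.8 243.8] [ 0.5654 -0.2059  0.0246] 0.004318083709510035
stand [248.4 279.3] [384.9 244.1] [ 0.5659 -0.1655 -0.0112] 0.007989913566968102
shield [247.  272.3] [389.2  244.35] [ 0.5644 -0.1696  0.0128] 0.0003074756365046535
toes [237.5 268.4] [401.8 243.5] [ 0.5664 -0.195   0.0349] 0.00822641311481946
shield_grip [286.1 242.5] [351.2 244.1] [ 0.5596 -0.0623  0.0782] 0.00017428138240742938
stand top @14mm [ 0.5658 -0.1598  0.    ] index [ 0.5664 -0.2057  0.014 ] knob [ 0.5673 -0.17    0.058 ] mark [ 0.5608 -0.1503  0.07  ] grip [ 0.5595 -0.0624  0.079 ]
tray [0.5262 0.2368 0.004 ] [array([0.6256, 0.3519]), array([0.6423, 0.1444]), array([0.4275, 0.1212]), array([0.4086, 0.3317])]
```

View pics/c0.png

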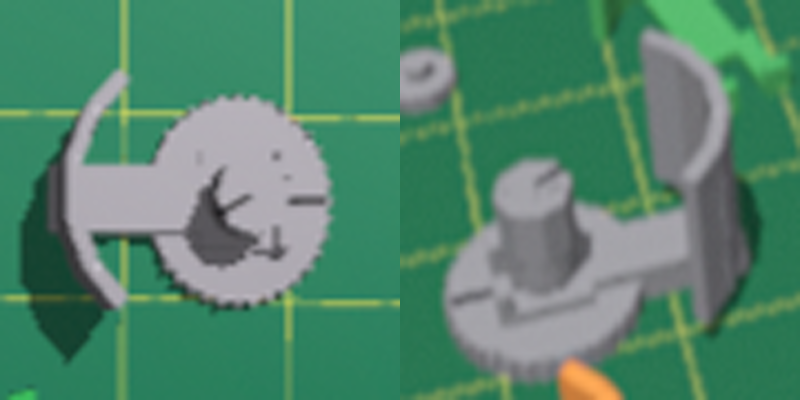

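Mark line runs from the knob's top centre (≈(391,244)) to about (385,248) in the top view; the index line lies at (404,245), giving a turn of about 3.6 rad. I'll refine the axis now.

```bash
python3 - <<'E'
from h import *
np.set_printoptions(precision=4,suppress=True)
im=np.mean([ctrl.capture('top').astype(float) for _ in range(4)],axis=0)
hsv=cv2.cvtColor(im.astype(np.uint8),cv2.COLOR_BGR2HSV)
m=(hsv[...,1]<70).astype(np.uint8);m[:, :370]=0;m[:215]=0;m[275:]=0;m[:,412:]=0
cs,_=cv2.findContours(m,cv2.RETR_EXTERNAL,cv2.CHAIN_APPROX_NONE);c=max(cs,key=cv2.contourArea)[:,0].astype(float)
W=np.array([atz('top',p,.014)[:2] for p in c if p[0]>374])
from scipy.optimize import least_squares
r=least_squares(lambda v:np.hypot(*(W-v[:2]).T)-v[2],[.566,-.168,.055],loss='soft_l1',f_scale=.001);print('disc',r.x)
g=im[...,:].mean(2)
print(np.round(g[241:251,380:412]).astype(int))
E
```

```text
disc [ 0.5633 -0.1656  0.0558]
[[177 177 132  59 119 165 178 178 178 178 178 178 178 178 178 178 178 178
  175 171 174 178 178 178 178 178 178 178 168 132  98  97]
 [147 110  86  73 142 175 177 177 177 178 177 178 178 178 178 178 178 177
  178 178 178 178 178 178 178 178 178 177 160 123  98  98]
 [100  78  63 112 161 177 178 178 178 177 166 169 178 178 177 177 177 178
  178 178 177 178 177 177 177 177 178 178 155 116  98  97]
 [ 88  77  62 101 156 177 177 178 157 121 100 133 168 178 178 177 178 177
  178 166 138 120 120 120 120 120 120 120 137 132 106  97]
 [ 88  77  62  68 143 177 157 120  96 105 146 169 175 177 177 177 177 177
  177 148 100  82  92  99 100  99  99  99 140 140 104  97]
 [ 88  80  65  51  81 102  94 104 145 166 173 177 176 177 177 177 177 177
  177 172 165 164 165 166 166 166 166 166 152 121  99  97]
 [ 88  84  69  44  31  65 134 166 173 177 177 177 177 177 176 177 177 177
  177 177 176 176 177 176 177 176 177 176 147 104  97  97]
 [ 89  88  79  59  50  92 152 176 176 176 176 176 177 176 176 176 177 176
  177 177 176 176 176 176 176 176 176 176 166 136 105  96]
 [ 88  89  87  72  58  68 143 176 176 176 176 176 177 177 176 177 176 176
  176 176 176 176 176 176 176 176 176 181 159 117  98  96]
 [ 89  89  89  83  71  62  83 106 137 166 176 176 176 176 176 176 143 134
  166 176 176 176 176 176 176 176 176 169 136  99  96  96]]
```

Emit:
{"method": "apply_moves", "body": {"increments": [0, 0, 0, 0, 0, -0.15, 0, 0, 0, 0, 0, 0, -0.15, 0, 0, 0, 0, 0, 0, -0.15, 0, 0, 0, 0, 0, 0, -0.15, 0, 0, 0, 0, 0, 0, -0.15, 0], "squeeze": 40}}

```text
time: 6.45
position: [0.1461, -0.6334, 0.2313]
tcp_rot: [0.0, 0.882, 0.472, -0.0]
contact_force: [0.4, 0.5, -0.2]
grip_width: 0.0854
finger_force: 0.0
```

Emit:
{"method": "apply_moves", "body": {"increments": [4.135, 0.595, 0, 0, 0, 0, 0, 4.135, 0.595, 0, 0, 0, 0, 0, 4.135, 0.595, 0, 0, 0, 0, 0, 4.135, 0.595, 0, 0, 0, 0, 0, 4.135, 0.595, 0, 0, 0, 0, 0]}}

```text
time: 6.95
position: [0.2875, -0.4774, 0.2315]
tcp_rot: [0.0, 0.883, 0.469, -0.0]
contact_force: [1.1, -0.7, -0.3]
grip_width: 0.0854
finger_force: 0.0
```

Emit:
{"method": "apply_moves", "body": {"increments": [4.135, 0.595, 0, 0, 0, 0, 0, 4.135, 0.595, 0, 0, 0, 0, 0, 4.135, 0.595, 0, 0, 0, 0, 0, 4.135, 0.595, 0, 0, 0, 0, 0, 4.135, 0.595, 0, 0, 0, 0, 0]}}

```text
time: 7.45
position: [0.4278, -0.3227, 0.2316]
tcp_rot: [0.0, 0.883, 0.469, 0.0]
contact_force: [0.7, -0.1, -0.1]
grip_width: 0.0855
finger_force: 0.0
```

Emit:
{"method": "apply_moves", "body": {"increments": [4.135, 0.595, 0, 0, 0, 0, 0, 4.135, 0.595, 0, 0, 0, 0, 0, 4.135, 0.595, 0, 0, 0, 0, 0, 4.135, 0.595, 0, 0, 0, 0, 0, 4.135, 0.595, 0, 0, 0, 0, 0]}}

```text
time: 7.95
position: [0.5682, -0.1682, 0.2315]
tcp_rot: [0.0, 0.883, 0.469, 0.0]
contact_force: [0.1, -0.7, -0.1]
grip_width: 0.0856
finger_force: 0.0
```

Emit:
{"method": "apply_moves", "body": {"increments": [0, 0, 0, 0, 0, -0.14, 0, 0, 0, 0, 0, 0, -0.14, 0, 0, 0, 0, 0, 0, -0.14, 0, 0, 0, 0, 0, 0, -0.14, 0, 0, 0, 0, 0, 0, -0.14, 0]}}

```text
time: 8.45
position: [0.5673, -0.1694, 0.2313]
tcp_rot: [0.0, 0.667, 0.745, -0.0]
contact_force: [0.6, 0.4, 0.4]
grip_width: 0.0854
finger_force: 0.0
```

Emit:
{"method": "apply_moves", "body": {"increments": [0, 0, 0, 0, 0, -0.14, 0, 0, 0, 0, 0, 0, -0.14, 0, 0, 0, 0, 0, 0, -0.14, 0, 0, 0, 0, 0, 0, -0.14, 0, 0, 0, 0, 0, 0, -0.14, 0]}}

```text
time: 8.95
position: [0.5672, -0.1695, 0.2314]
tcp_rot: [0.0, 0.371, 0.929, -0.0]
contact_force: [-0.1, -0.1, 0.4]
grip_width: 0.0855
finger_force: 0.0
```

Emit:
{"method": "apply_moves", "body": {"increments": [0, 0, 0, 0, 0, -0.14, 0, 0, 0, 0, 0, 0, -0.14, 0, 0, 0, 0, 0, 0, -0.14, 0, 0, 0, 0, 0, 0, -0.14, 0, 0, 0, 0, 0, 0, -0.14, 0]}}

```text
time: 9.45
position: [0.5672, -0.1696, 0.2314]
tcp_rot: [0.0, 0.03, 1.0, -0.0]
contact_force: [1.6, 0.7, 0.9]
grip_width: 0.0858
finger_force: 0.0
```

Emit:
{"method": "apply_moves", "body": {"increments": [0, 0, 0, 0, 0, -0.14, 0, 0, 0, 0, 0, 0, -0.14, 0, 0, 0, 0, 0, 0, -0.14, 0, 0, 0, 0, 0, 0, -0.14, 0, 0, 0, 0, 0, 0, 0, 0]}}

```text
time: 9.95
position: [0.5672, -0.1696, 0.2312]
tcp_rot: [0.0, -0.245, 0.97, 0.0]
contact_force: [0.1, 0.8, 0.8]
grip_width: 0.0857
finger_force: 0.0
```

```bash
cat > st.py <<'E'
from h import *
np.set_printoptions(precision=4,suppress=True)
def st():
    s=ctrl.state();q=s['tcp_rot'];M=R.from_quat(np.r_[q[1:],q[0]]).as_matrix()
    print('t',s['time'],'pos',s['position'],'yang',np.degrees(np.arctan2(M[1,1],M[0,1])),'zt',M[:,2],'q',s['qpos'],'F',s['contact_force'],'M',s['moment'],'w',s['grip_width'],'ff',s['finger_force']);return s,M
def rows(dx):
    s,M=st();print('tool cm',100*M.T@(np.array(dx)-s['position']))
E
python3 -c "
from st import *
rows([.5645,-.167,.1])"
```

```text
t 9.95 pos [ 0.5672 -0.1696  0.2312] yang 118.33925598796944 zt [-0.      0.0003 -1.    ] q [ 0.9148  0.4147 -0.9158  1.6617  0.3447  1.2371  1.9905] F [0.1271 0.7511 0.7861] M [ 0.0155 -0.0237  0.0223] w 0.08571877281670377 ff 0.0
tool cm [ 0.1177  0.3498 13.1202]
```

Emit:
{"method": "apply_moves", "body": {"increments": [0.12, 0.35, 3.2, 0, 0, -0.008, 0, 0, 0, 3.2, 0, 0, 0, 0, 0, 0, 3.2, 0, 0, 0, 0, 0, 0, 3.2, 0, 0, 0, 0, 0, 0, 2.6, 0, 0, 0, 0]}}

```text
time: 10.45
position: [0.5638, -0.1671, 0.0755]
tcp_rot: [-0.001, -0.247, 0.969, 0.0]
contact_force: [-0.2, -0.9, -0.5]
grip_width: 0.0853
finger_force: 0.0
```

Emit:
{"method": "apply_moves", "body": {"increments": [0, 0, 1.3, 0, 0, 0, 0, 0, 0, 1.3, 0, 0, 0, 0, 0, 0, 1.4, 0, 0, 0, 0, 0, 0, 0, 0, 0, 0, 0, 0, 0, 0, 0, 0, 0, 0]}}

```text
time: 10.95
position: [0.565, -0.1668, 0.0377]
tcp_rot: [0.0, -0.249, 0.969, -0.0]
contact_force: [-0.8, 0.0, 0.1]
grip_width: 0.0851
finger_force: 0.0
```

```bash
python3 -c "
from st import *
rows([.5645,-.167,.037])"
```

```text
t 10.95 pos [ 0.565  -0.1668  0.0377] yang 118.81684350016337 zt [ 0.0007 -0.0003 -1.    ] q [ 0.8067  0.623  -0.7887  1.8427  0.5527  0.9088  1.833 ] F [-0.792   0.028   0.0825] M [ 0.0041  0.0464 -0.0178] w 0.08510026650758735 ff 0.0
tool cm [0.051  0.0082 0.0702]
```

Emit:
{"method": "apply_moves", "body": {"increments": [0, 0, 0, 0, 0, 0, 0.4, 0, 0, 0, 0, 0, 0, 0.45, 0, 0, 0, 0, 0, 0, 0.48, 0, 0, 0, 0, 0, 0, 0.5, 0, 0, 0, 0, 0, 0, 0.5], "squeeze": 25}}

```text
time: 11.45
position: [0.5646, -0.1668, 0.0375]
tcp_rot: [0.0, -0.249, 0.969, -0.0]
contact_force: [-0.3, -0.5, -0.0]
grip_width: 0.0426
finger_force: 0.0
```

```bash
python3 -c "
from st import *
st()"
```

```text
t 11.45 pos [ 0.5646 -0.1668  0.0375] yang 118.83163393388384 zt [ 0.0002 -0.0002 -1.    ] q [ 0.8068  0.6231 -0.7886  1.8433  0.5528  0.9087  1.8332] F [-0.2906 -0.5133 -0.012 ] M [ 0.0483  0.0526 -0.0075] w 0.042571229590587484 ff 0.0
```

Emit:
{"method": "apply_moves", "body": {"increments": [0, 0, 0, 0, 0, 0, 0.6, 0, 0, 0, 0, 0, 0, 0.7, 0, 0, 0, 0, 0, 0, 0.7, 0, 0, 0, 0, 0, 0, 0.7, 0, 0, 0, 0, 0, 0, 0.7], "squeeze": 40}}

```text
time: 11.95
position: [0.5648, -0.1672, 0.0375]
tcp_rot: [0.0, -0.249, 0.969, -0.0]
contact_force: [1.0, -1.4, 1.4]
grip_width: 0.0394
finger_force: 41.2
```

```bash
python3 -c "
from st import *
st()"
```

```text
t 11.95 pos [ 0.5648 -0.1672  0.0375] yang 118.8185272297842 zt [ 0.0006 -0.0006 -1.    ] q [ 0.8069  0.6232 -0.7883  1.8429  0.5533  0.9085  1.8331] F [ 1.0242 -1.3832  1.4328] M [-0.3163 -0.1061 -0.1326] w 0.039449942508294894 ff 41.15754805505276
```

Emit:
{"method": "apply_moves", "body": {"increments": [0, 0, -0.02, 0, 0, 0.08, 0.7, 0, 0, -0.04, 0, 0, 0.1, 0.7, 0, 0, -0.04, 0, 0, 0.1, 0.7, 0, 0, -0.04, 0, 0, 0.1, 0.7, 0, 0, 0, 0, 0, 0, 0.7]}}

```text
time: 12.45
position: [0.5651, -0.1678, 0.0391]
tcp_rot: [0.001, -0.062, 0.998, -0.001]
contact_force: [1.6, -3.3, 1.6]
grip_width: 0.0391
finger_force: 41.2
```

```bash
python3 -c "
from st import *
st()"
```

```text
t 12.45 pos [ 0.5651 -0.1678  0.0391] yang 97.06666093774855 zt [ 0.0012 -0.0019 -1.    ] q [ 0.7475  0.5924 -0.7023  1.8434  0.4878  0.8835  1.5054] F [ 1.6158 -3.2581  1.5648] M [-0.701  -0.259  -0.0983] w 0.03913187245811025 ff 41.17905993014574
```

Emit:
{"method": "apply_moves", "body": {"increments": [-0.04, -0.08, -0.04, 0, 0, 0.1, 0.7, 0, 0, -0.04, 0, 0, 0.1, 0.7, 0, 0, -0.04, 0, 0, 0.1, 0.7, 0, 0, -0.04, 0, 0, 0.1, 0.7, 0, 0, 0, 0, 0, 0, 0.7]}}

```text
time: 12.95
position: [0.565, -0.1685, 0.0405]
tcp_rot: [0.0, 0.137, 0.991, -0.001]
contact_force: [-0.3, -3.3, 2.7]
grip_width: 0.0395
finger_force: 41.2
```

```bash
python3 -c "
from st import *
st()"
```

```text
t 12.95 pos [ 0.565  -0.1685  0.0405] yang 74.24117516734766 zt [ 0.0001 -0.0016 -1.    ] q [ 0.6836  0.5663 -0.6116  1.843   0.4195  0.8634  1.163 ] F [-0.3352 -3.2652  2.6584] M [-0.7474 -0.1183 -0.0859] w 0.03950251078903003 ff 41.21316757053137
```

Emit:
{"method": "apply_moves", "body": {"increments": [-0.03, -0.1, -0.08, 0, 0, 0.1, 0.7, 0, 0, -0.06, 0, 0, 0.1, 0.7, 0, 0, -0.05, 0, 0, 0.1, 0.7, 0, 0, -0.05, 0, 0, 0.1, 0.7, 0, 0, -0.02, 0, 0, 0, 0.7]}}

```text
time: 13.45
position: [0.5647, -0.1691, 0.0426]
tcp_rot: [-0.0, 0.331, 0.944, -0.001]
contact_force: [0.4, -3.4, 0.5]
grip_width: 0.0395
finger_force: 41.0
```

```bash
python3 -c "
from st import *
st()"
```

```text
t 13.45 pos [ 0.5647 -0.1691  0.0426] yang 51.38917990553819 zt [-0.0006 -0.0009 -1.    ] q [ 0.6184  0.543  -0.5207  1.8433  0.3513  0.8478  0.8208] F [ 0.3967 -3.4438  0.4626] M [-0.7773 -0.1148 -0.0501] w 0.03949300091248871 ff 41.018553636968136
```

Emit:
{"method": "apply_moves", "body": {"increments": [-0.05, -0.09, -0.04, 0, 0, 0.1, 0.7, 0, -0.025, -0.042, 0, 0, 0.1, 0.7, 0, -0.025, -0.042, 0, 0, 0.1, 0.7, 0, -0.025, -0.042, 0, 0, 0.1, 0.7, 0, -0.025, -0.042, 0, 0, 0.1, 0.7]}}

```text
time: 13.95
position: [0.5641, -0.1698, 0.0446]
tcp_rot: [-0.0, 0.554, 0.832, 0.0]
contact_force: [1.0, -2.1, -0.5]
grip_width: 0.0398
finger_force: 40.3
```

```bash
python3 -c "
from st import *
st()"
```

```text
t 13.95 pos [ 0.5641 -0.1698  0.0446] yang 22.654974656156114 zt [-0.      0.0007 -1.    ] q [ 0.5348  0.5198 -0.4064  1.8459  0.2684  0.8301  0.3892] F [ 0.9922 -2.0598 -0.4952] M [-0.4106 -0.1768  0.1334] w 0.039796411511221784 ff 40.318500213325024
```

Emit:
{"method": "apply_moves", "body": {"increments": [-0.03, -0.04, -0.04, 0, 0, 0.1, 0.7, 0, -0.025, -0.04, 0, 0, 0.1, 0.7, 0, -0.025, -0.04, 0, 0, 0.1, 0.7, 0, -0.025, -0.04, 0, 0, 0.1, 0.7, 0, -0.025, -0.04, 0, 0, 0.1, 0.7]}}

```text
time: 14.45
position: [0.5631, -0.1699, 0.0466]
tcp_rot: [-0.0, 0.743, 0.669, 0.001]
contact_force: [1.5, -1.5, -0.4]
grip_width: 0.0395
finger_force: 40.3
```

```bash
python3 -c "
from st import *
st()"
```

```text
t 14.45 pos [ 0.5631 -0.1699  0.0466] yang -5.978470416737775 zt [ 0.0005  0.001  -1.    ] q [ 0.4474  0.5015 -0.2909  1.8497  0.1888  0.8169 -0.0436] F [ 1.4567 -1.531  -0.3775] M [-0.4266 -0.2927  0.0832] w 0.03945087343079905 ff 40.347722098231316
```

Emit:
{"method": "apply_moves", "body": {"increments": [0, -0.025, -0.04, 0, 0, 0.1, 0.7, 0, -0.025, -0.04, 0, 0, 0.1, 0.7, 0, -0.025, -0.04, 0, 0, 0.1, 0.7, 0, -0.025, -0.04, 0, 0, 0.1, 0.7, 0, -0.025, -0.04, 0, 0, 0.1, 0.7]}}

```text
time: 14.95
position: [0.5623, -0.1696, 0.0486]
tcp_rot: [-0.0, 0.885, 0.465, 0.001]
contact_force: [1.7, -1.4, 0.2]
grip_width: 0.0394
finger_force: 40.4
```

```bash
python3 -c "
from st import *
st()"
```

```text
t 14.95 pos [ 0.5623 -0.1696  0.0486] yang -34.618908654892024 zt [ 0.0012  0.0007 -1.    ] q [ 0.3572  0.4883 -0.1746  1.854   0.1117  0.8078 -0.4789] F [ 1.7342 -1.4123  0.2343] M [-0.5078 -0.4391  0.149 ] w 0.0393547358358886 ff 40.36406971514225
```

Emit:
{"method": "apply_moves", "body": {"increments": [0, -0.025, -0.042, 0, 0, 0.1, 0.7, 0, -0.025, -0.042, 0, 0, 0.1, 0.7, 0, -0.025, -0.041, 0, 0, 0.1, 0.7, 0, -0.025, -0.041, 0, 0, 0.1, 0.7, 0, -0.025, -0.041, 0, 0, 0.1, 0.7]}}

```text
time: 15.45
position: [0.5617, -0.169, 0.0507]
tcp_rot: [0.0, 0.973, 0.231, 0.001]
contact_force: [2.6, -2.4, 0.1]
grip_width: 0.0394
finger_force: 40.4
```

Emit:
{"method": "apply_moves", "body": {"increments": [0, -0.025, -0.041, 0, 0, 0.1, 0.7, 0, -0.025, -0.041, 0, 0, 0.1, 0.7, 0, -0.025, -0.041, 0, 0, 0.1, 0.7, 0, -0.025, -0.041, 0, 0, 0.1, 0.7, 0, 0, 0, 0, 0, 0, 0.7]}}

```text
time: 15.95
position: [0.5614, -0.1683, 0.0524]
tcp_rot: [0.0, 0.999, 0.035, 0.001]
contact_force: [3.0, -2.3, -1.2]
grip_width: 0.0395
finger_force: 41.1
```

```bash
python3 -c "
from st import *
st()
cv2.imwrite('pics/s1.png',cv2.resize(ctrl.capture('scene')[200:310,190:330],(700,550),interpolation=cv2.INTER_CUBIC))
for c in('scene','top'):
  ctrl.capture(c)
  print(c,[(d['pixel'],d['p']) for d in ctrl.tip_of(c,'mark')][:3])"
```

```text
t 15.95 pos [ 0.5614 -0.1683  0.0524] yang -86.04419596983756 zt [ 0.0016 -0.0003 -1.    ] q [ 0.1894  0.4779  0.0368  1.8603 -0.0236  0.8022 -1.2632] F [ 3.0199 -2.2927 -1.1564] M [-0.6598 -0.5685 -0.103 ] w 0.03947044998524322 ff 41.087399795651436
scene [([234.1, 250.4], 0.62)]
top [([158.3, 219.9], 0.34)]
```

View pics/s1.png

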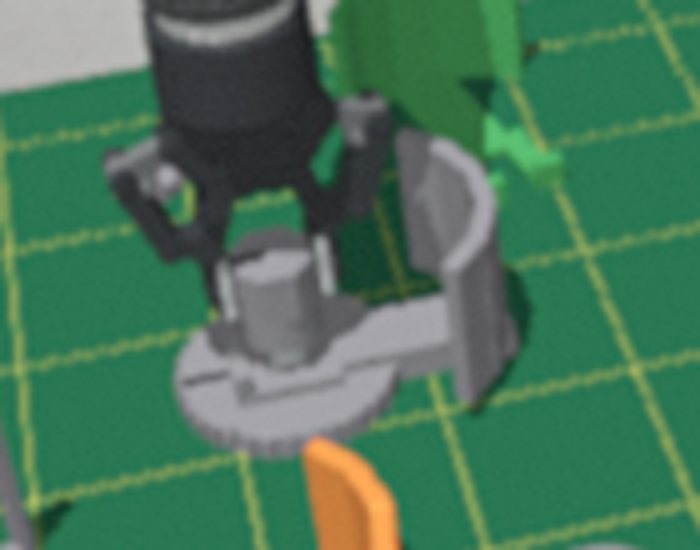

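The knob's line and the stand's line look nearly parallel in the crop (mark ≈(235,260), index ≈(205,379)). I'll measure both lines precisely.

```bash
python3 - <<'E'
from st import *
g=np.mean([ctrl.capture('scene').astype(float) for _ in range(3)],axis=0).mean(2)
t=np.mean([ctrl.capture('top').astype(float) for _ in range(2)],axis=0).mean(2)
print('scene idx');print(np.round(g[271:281,224:240]).astype(int))
print('scene mark');print(np.round(g[246:257,232:248]).astype(int))
def ang(g,cam,c0,c1,r0,r1,z):
    cols=[];rows=[]
    for c in range(c0,c1):
        v=g[r0:r1,c];w=np.clip(np.percentile(v,70)-v-8,0,None)
        if w.sum()>20: cols.append(c);rows.append((w*np.arange(r0,r1)).sum()/w.sum())
    k=np.polyfit(cols,rows,1);a,b=[atz(cam,(c,np.polyval(k,c)),z)[:2] for c in(c0,c1)]
    d=a-b;print(cam,k[0],np.round(rows,2),'angle',np.degrees(np.arctan2(d[1],d[0])) , a,b)
ang(g,'scene',228,236,272,280,.014)
td=cv2.imread('pics/top0.png').astype(float).mean(2)
ang(td,'top',400,407,242,248,.014)
E
```

```text
scene idx
[[ 86 117 149 165 168 167 167 168 163 150 142 141 143 145 137 116]
 [ 92 127 157 167 168 167 168 169 169 167 164 162 160 163 160 145]
 [ 91 128 159 169 168 167 166 165 165 164 158 156 164 168 169 163]
 [100 138 159 165 164 156 148 144 141 135 128 134 155 166 166 163]
 [105 139 147 140 133 123 113 112 112 115 125 137 150 157 153 147]
 [103 132 129 112 107 120 129 137 140 147 158 161 152 141 133 124]
 [ 99 129 139 139 142 155 162 164 165 166 168 166 153 133 123 117]
 [ 93 124 146 161 165 168 168 168 168 167 168 167 156 135 122 120]
 [ 88 115 135 157 167 168 167 167 166 166 167 168 163 143 126 125]
 [ 86 104 124 149 163 167 167 166 166 166 167 167 165 149 135 135]]
scene mark
[[ 44  43  48  66  79  83  87  89  91  92  93  95  95  95  95  94]
 [ 46  42  51  70  81  87  92  95  96  95  95  96  95  95  96  95]
 [ 49  45  52  74  86  92  95  96  97  96  95  93  93  93  93  93]
 [ 52  49  56  76  91  95  95  93  92  89  88  97 104 104 103 104]
 [ 53  50  56  73  86  86  82  77  76  81  93 124 139 140 140 140]
 [ 54  65  81  75  70  66  66  74  88 115 135 155 164 163 161 163]
 [ 59 103 130 109  78  79  96 120 138 155 163 165 168 165 164 166]
 [ 66 124 154 134 106 123 142 158 165 168 169 167 166 166 166 168]
 [ 62 119 153 137 117 141 159 166 169 168 168 167 167 166 165 161]
 [ 57 110 148 141 117 131 146 154 159 162 161 159 157 150 145 141]
 [ 55 100 148 152 122 117 128 134 141 145 144 141 137 126 121 121]]
scene -0.1994659511400543 [275.9  275.55 275.21 275.08 275.02 274.85 274.52 274.41] angle -91.10740178066864 [ 0.5636 -0.2172] [ 0.564  -0.1973]
top -0.017976781921878213 [244.73 244.69 244.66 244.63 244.62 244.61 244.62] angle 91.8693047055472 [ 0.5639 -0.1982] [ 0.5645 -0.217 ]
```

Emit:
{"method": "apply_moves", "body": {"increments": [0, -0.007, 0, 0, 0, 0.03, 0.7, 0, -0.007, 0, 0, 0, 0.027, 0.7, 0, 0, 0, 0, 0, 0, 0.7, 0, 0, 0, 0, 0, 0, 0.7]}}

```text
time: 16.85
position: [0.5613, -0.1682, 0.0529]
tcp_rot: [0.0, 1.0, 0.005, 0.001]
contact_force: [5.4, -2.2, -1.2]
grip_width: 0.0393
finger_force: 40.6
```

```bash
python3 -c "
from st import *
st()"
```

```text
t 16.85 pos [ 0.5613 -0.1682  0.0529] yang -89.4646267011744 zt [ 0.0016 -0.0002 -1.    ] q [ 0.1788  0.4775  0.0504  1.8605 -0.0324  0.8028 -1.3153] F [ 5.4249 -2.2046 -1.215 ] M [-0.4918 -0.981   0.0503] w 0.03933335603183947 ff 40.6413197144866
```

Emit:
{"method": "apply_moves", "body": {"increments": [0.1, 0, 0, 0, 0, 0, 0.7, 0, 0, 0, 0, 0, 0, 0.48, 0, 0, 0, 0, 0, 0, 0.3, 0, 0, 0, 0, 0, 0, 0, 0, 0, 0, 0, 0, 0, 0]}}

```text
time: 17.35
position: [0.5608, -0.168, 0.0524]
tcp_rot: [-0.0, 1.0, 0.004, -0.001]
contact_force: [-0.6, 0.6, 0.7]
grip_width: 0.0846
finger_force: 0.0
```

Emit:
{"method": "apply_moves", "body": {"increments": [0, 0, 0, 0, 0, 0, 0, 0, 0, -2, 0, 0, 0, 0, 0, 0, -4, 0, 0, 0, 0, 0, 0, -4, 0, 0, 0, 0, 0, 0, -4, 0, 0, 0, 0]}}

```text
time: 17.85
position: [0.561, -0.1683, 0.194]
tcp_rot: [-0.0, 1.0, 0.004, -0.0]
contact_force: [0.7, -0.7, -0.7]
grip_width: 0.0855
finger_force: 0.0
```

Emit:
{"method": "apply_moves", "body": {"increments": [-4, 0, 0, 0, 0, 0, 0, -4, 0, 0, 0, 0, 0, 0, -4, 0, 0, 0, 0, 0, 0, 0, 0, 0, 0, 0, 0, 0]}}

```text
time: 18.25
position: [0.4354, -0.1698, 0.1919]
tcp_rot: [-0.0, 1.0, 0.002, -0.003]
contact_force: [1.1, -0.9, 0.5]
grip_width: 0.0852
finger_force: 0.0
```

```bash
python3 - <<'E'
from st import *
st()
a=ctrl.capture('top');b=ctrl.capture('scene')
cv2.imwrite('pics/c2.png',np.hstack([cv2.resize(a[205:285,335:425],(400,400),interpolation=cv2.INTER_CUBIC),cv2.resize(b[220:295,215:305],(400,400),interpolation=cv2.INTER_CUBIC)]))
print(np.round(a[238:252,382:412].mean(2)).astype(int))
print(np.round(b[240:262,230:252].mean(2)).astype(int))
for t in('toes','shield','shield_grip','mark','knob'):
  for c in('top','scene'):print(t,c,[(np.round(d['pixel'],1),round(d['p'],2)) for d in ctrl.tip_of(c,t)][:5])
E
```

```text
t 18.25 pos [ 0.4354 -0.1698  0.1919] yang -89.75032434444441 zt [-0.0053  0.0009 -1.    ] q [ 0.204   0.1117  0.0818  2.0028 -0.0099  1.0328 -1.276 ] F [ 1.1249 -0.912   0.5184] M [-0.0256 -0.0649  0.0392] w 0.08523844997621995 ff 0.0
[[180 180 159 119 128 163 178 180 180 180 180 180 180 181 180 180 180 180
  180 181 181 181 181 180 181 170 139 108 100  99]
 [179 168 123 118 161 178 180 180 180 180 180 181 180 180 180 180 180 180
  180 180 180 181 180 180 180 170 136 101  99 100]
 [179 142  88 144 178 179 180 180 180 180 180 180 180 180 180 180 180 180
  180 181 180 180 180 180 179 181 152 108  99  99]
 [147  87  77 147 180 180 179 179 180 180 180 180 179 180 179 180 179 179
  180 180 181 181 180 180 179 180 169 133  99  99]
 [ 94  64  77 147 179 179 179 180 179 179 179 169 148 149 159 159 159 159
  159 171 180 180 179 179 180 179 162 124  99  98]
 [ 74  59  77 148 179 179 180 180 179 180 180 156 111  92  96  96  96  96
  102 152 179 180 180 179 179 179 157 117  99  98]
 [ 75  58  78 147 179 179 179 179 179 179 179 175 168 131 138 167 154 142
  131 120 121 121 120 121 121 121 138 13
[... 3346 characters left out ...]
ne [(array([463.3, 290.2]), 0.84), (array([285. , 231.4]), 0.75), (array([224.5, 339.3]), 0.68), (array([249.3, 272.5]), 0.67), (array([285.4, 242.9]), 0.58)]
shield_grip top [(array([383.2, 169.3]), 0.91), (array([349. , 245.9]), 0.65), (array([347.3, 342.2]), 0.63), (array([236.7, 178.7]), 0.58)]
shield_grip scene [(array([265.2, 308.8]), 0.7), (array([273., 198.]), 0.64), (array([285.9, 241.8]), 0.55), (array([421.8, 262.3]), 0.55)]
mark top [(array([399.7, 242.2]), 0.65)]
mark scene [(array([236.1, 251.6]), 0.95), (array([386.7, 234.2]), 0.68), (array([287.9, 240.1]), 0.22)]
knob top [(array([393.7, 242.6]), 0.54), (array([350. , 176.9]), 0.31)]
knob scene [(array([375.8, 317.8]), 0.42)]
```

View pics/c2.png

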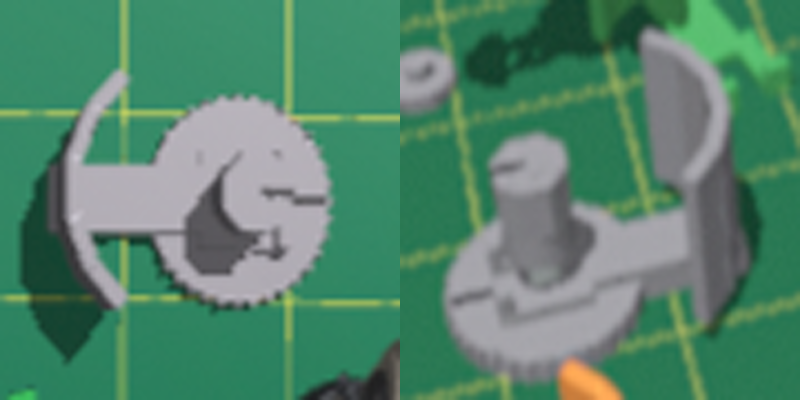

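The mark line (393–400, row 243) and the index line (row 244.7) are both level in the top view, so the knob is at its mark. Next is gripping the shield.

```bash
python3 -c "
from st import *
rows([.561,-.0625,.19])
print(tri((285.9,241.8),(349,245.9)))"
```

```text
t 18.85 pos [ 0.4418 -0.1693  0.1925] yang -89.53212082382429 zt [-0.0003 -0.0001 -1.    ] q [ 0.2023  0.1185  0.0791  1.9935 -0.0107  1.0302 -1.2762] F [0.0646 0.2342 0.3212] M [ 0.0135 -0.0506 -0.006 ] w 0.08560014626833448 ff 0.0
tool cm [ 12.0116 -10.581    0.2485]
(array([ 0.5545, -0.0594,  0.076 ]), np.float64(0.004736011913642031))
```

Emit:
{"method": "apply_moves", "body": {"increments": [3, -2.65, 0, 0, 0, 0, 0, 3, -2.65, 0, 0, 0, 0, 0, 3, -2.65, 0, 0, 0, 0, 0, 3, -2.65, 0, 0, 0, 0, 0, 0, 0, 0, 0, 0, 0, 0]}}

```text
time: 19.35
position: [0.5645, -0.0562, 0.1925]
tcp_rot: [-0.002, 1.0, 0.008, 0.001]
contact_force: [-0.8, 0.3, 0.2]
grip_width: 0.0855
finger_force: 0.0
```

Emit:
{"method": "apply_moves", "body": {"increments": [0, 0, 3, 0, 0, 0, 0, 0, 0, 3, 0, 0, 0, 0, 0, 0, 3, 0, 0, 0, 0, 0, 0, 2, 0, 0, 0, 0, 0, 0, 2.1, 0, 0, 0, 0]}}

```text
time: 19.85
position: [0.5601, -0.063, 0.0605]
tcp_rot: [0.0, 1.0, 0.004, -0.0]
contact_force: [-0.1, -1.0, 0.6]
grip_width: 0.0852
finger_force: 0.0
```

Emit:
{"method": "apply_moves", "body": {"increments": [0, 0, 0, 0, 0, 0, 0.3, 0, 0, 0, 0, 0, 0, 0.6, 0, 0, 0, 0, 0, 0, 0.7, 0, 0, 0, 0, 0, 0, 0.75, 0, 0, 0, 0, 0, 0, 0.75], "squeeze": 20}}

```text
time: 20.35
position: [0.5613, -0.0625, 0.0627]
tcp_rot: [0.0, 1.0, 0.004, 0.001]
contact_force: [0.1, 0.6, 0.2]
grip_width: 0.0216
finger_force: 0.0
```

```bash
python3 -c "
from st import *
st()
cv2.imwrite('pics/c3.png',cv2.resize(ctrl.capture('scene')[190:300,210:350],(700,550),interpolation=cv2.INTER_CUBIC))"
```

```text
t 20.35 pos [ 0.5613 -0.0625  0.0627] yang -89.55171351377815 zt [ 0.0018 -0.0002 -1.    ] q [ 0.0442  0.4319 -0.0114  1.9049  0.0069  0.803  -1.5339] F [0.0663 0.5849 0.1555] M [-0.0174  0.0008 -0.0098] w 0.02160974637994382 ff 0.0
```

View pics/c3.png

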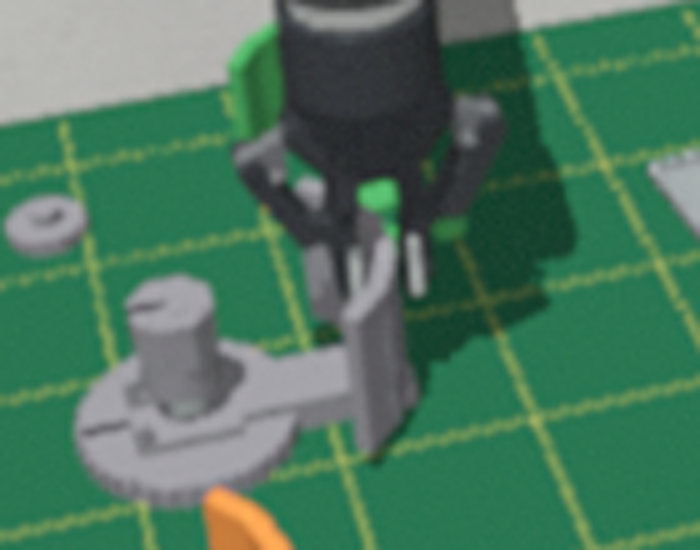

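Emit:
{"method": "apply_moves", "body": {"increments": [0, 0, 0, 0, 0, 0, 0.8, 0, 0, 0, 0, 0, 0, 0.84, 0, 0, 0, 0, 0, 0, 0.87, 0, 0, 0, 0, 0, 0, 1, 0, 0, 0, 0, 0, 0, 1], "squeeze": 25}}

```text
time: 20.9
position: [0.5607, -0.0624, 0.0618]
tcp_rot: [0.0, 1.0, 0.004, 0.0]
contact_force: [-0.1, 0.2, 0.8]
grip_width: 0.0088
finger_force: 25.0
```

Emit:
{"method": "apply_moves", "body": {"increments": [0, 0, 0, 0, 0, 0, 1, 0, 0, 0, 0, 0, 0, 1]}}

```text
time: 21.1
position: [0.5607, -0.0623, 0.0617]
tcp_rot: [0.0, 1.0, 0.004, 0.0]
contact_force: [0.4, 1.1, 0.6]
grip_width: 0.0084
finger_force: 25.0
```

```bash
python3 -c "
from st import *
st()"
```

```text
t 21.1 pos [ 0.5607 -0.0623  0.0617] yang -89.5456887154655 zt [ 0.0001 -0.     -1.    ] q [ 0.0441  0.4332 -0.0116  1.9055  0.0068  0.8028 -1.534 ] F [0.3768 1.0745 0.6287] M [0.1138 0.0266 0.0347] w 0.008449953141492859 ff 25.003536057192832
```

Emit:
{"method": "apply_moves", "body": {"increments": [0, -0.4, -0.03, 0, 0, 0, 1, 0, -0.8, 0, 0, 0, 0, 1, 0, -0.8, 0, 0, 0, 0, 1]}}

```text
time: 21.4
position: [0.5602, -0.0417, 0.0617]
tcp_rot: [-0.0, 1.0, 0.004, -0.0]
contact_force: [-0.4, -0.3, -1.4]
grip_width: 0.0084
finger_force: 24.8
```

```bash
python3 -c "
from st import *
st()"
```

```text
t 21.4 pos [ 0.5602 -0.0417  0.0617] yang -89.55112789221093 zt [-0.0005  0.0001 -1.    ] q [ 0.0114  0.4299 -0.0165  1.9106  0.0095  0.8016 -1.5732] F [-0.4236 -0.2664 -1.3666] M [-0.0456 -0.0271  0.0179] w 0.008409500745650092 ff 24.75872778100893
```

Low forces; carry on drawing out to about 85 mm, then lift.

Emit:
{"method": "apply_moves", "body": {"increments": [0, -1, 0, 0, 0, 0, 1, 0, -1.2, 0, 0, 0, 0, 1, 0, -1.2, 0, 0, 0, 0, 1, 0, -1.2, 0, 0, 0, 0, 1, 0, -1.2, 0, 0, 0, 0, 1]}}

```text
time: 21.9
position: [0.56, 0.017, 0.062]
tcp_rot: [-0.0, 1.0, 0.004, 0.0]
contact_force: [-0.1, 0.1, -0.4]
grip_width: 0.0086
finger_force: 24.7
```

Emit:
{"method": "apply_moves", "body": {"increments": [0, -0.7, 0, 0, 0, 0, 1, 0, 0, -0.5, 0, 0, 0, 1, 0, 0, -1.5, 0, 0, 0, 1, 0, 0, -1.5, 0, 0, 0, 1, 0, 0, 0, 0, 0, 0, 1]}}

```text
time: 22.4
position: [0.562, 0.0219, 0.0993]
tcp_rot: [0.0, 1.0, 0.003, 0.002]
contact_force: [0.6, -0.3, -0.5]
grip_width: 0.0086
finger_force: 24.7
```

```bash
python3 -c "
from st import *
rows([.520,.300,.095])"
```

```text
t 22.4 pos [0.562  0.0219 0.0993] yang -89.62039737318165 zt [ 0.0049 -0.0002 -1.    ] q [-0.0907  0.3775 -0.0305  1.8875  0.0157  0.872  -1.6932] F [ 0.5571 -0.3138 -0.4617] M [-0.0083 -0.0184 -0.0467] w 0.008643085057898969 ff 24.728143208194524
tool cm [ -4.0139 -27.8406   0.4001]
```

Emit:
{"method": "apply_moves", "body": {"increments": [-0.3, -2, 0, 0, 0, 0, 1, -0.5, -3.4, 0, 0, 0, 0, 1, -0.5, -3.4, 0, 0, 0, 0, 1, -0.5, -3.4, 0, 0, 0, 0, 1, -0.5, -3.4, 0, 0, 0, 0, 1]}}

```text
time: 22.9
position: [0.5353, 0.1789, 0.0964]
tcp_rot: [0.0, 1.0, 0.003, -0.0]
contact_force: [0.5, -1.0, -0.9]
grip_width: 0.0085
finger_force: 24.7
```

Emit:
{"method": "apply_moves", "body": {"increments": [-0.5, -3.4, 0, 0, 0, 0, 1, -0.5, -3.4, 0, 0, 0, 0, 1, -0.5, -3.4, 0, 0, 0, 0, 1, -0.2, -2, 0, 0, 0, 0, 1, 0, 0, 0, 0, 0, 0, 1]}}

```text
time: 23.4
position: [0.5163, 0.3044, 0.0964]
tcp_rot: [-0.001, 1.0, 0.007, -0.0]
contact_force: [-1.0, 0.7, -1.3]
grip_width: 0.009
finger_force: 24.8
```

Emit:
{"method": "apply_moves", "body": {"increments": [0, 0, 1.5, 0, 0, 0, 1, 0, 0, 1.5, 0, 0, 0, 1, 0, 0, 1, 0, 0, 0, 1, 0, 0, 0.3, 0, 0, 0, 1, 0, 0, 0, 0, 0, 0, 1]}}

```text
time: 23.9
position: [0.5176, 0.299, 0.053]
tcp_rot: [0.001, 1.0, 0.003, -0.001]
contact_force: [-0.3, -0.3, -0.6]
grip_width: 0.0084
finger_force: 24.8
```

```bash
python3 -c "
from st import *
rows([.520,.300,.0517])
cv2.imwrite('pics/t4.png',ctrl.capture('top')[100:360,120:460].repeat(2,0).repeat(2,1))"
```

```text
t 23.9 pos [0.5176 0.299  0.053 ] yang -89.62292993093568 zt [-0.0013 -0.0014 -1.    ] q [-0.5101  0.496  -0.1105  1.8249  0.072   0.8263 -2.2206] F [-0.2788 -0.288  -0.6443] M [0.0524 0.0133 0.009 ] w 0.008443193477836649 ff 24.76275400375016
tool cm [ 0.2373 -0.1     0.1302]
```

View pics/t4.png

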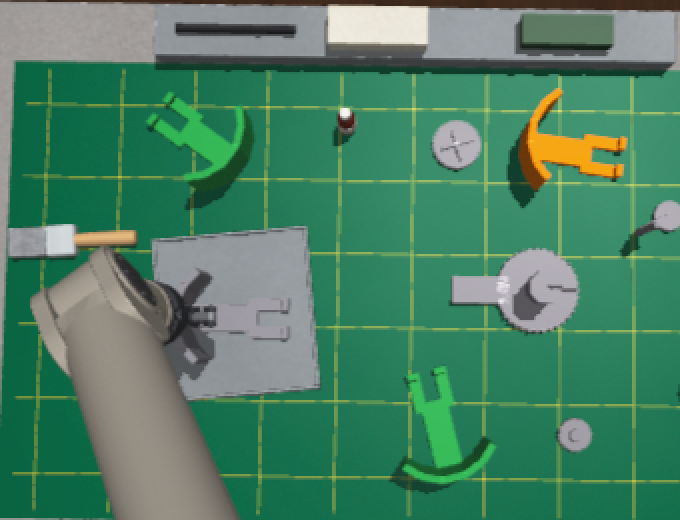

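The picture shows the shield inside the tray (toes at crop ≈(288,315), tray edge ≈(313,…)). The knob and the bystanders have not moved. Now I'll lower it to touch.

Emit:
{"method": "apply_moves", "body": {"increments": [0, 0, 0.05, 0, 0, 0, 1, 0, 0, 0.05, 0, 0, 0, 1, 0, 0, 0.04, 0, 0, 0, 1, 0, 0, 0, 0, 0, 0, 1]}}

```text
time: 24.35
position: [0.5179, 0.3004, 0.0527]
tcp_rot: [-0.0, 1.0, 0.004, 0.0]
contact_force: [-0.6, -0.7, -0.7]
grip_width: 0.0091
finger_force: 24.8
```

```bash
python3 -c "
from st import *
st()"
```

```text
t 24.35 pos [0.5179 0.3004 0.0527] yang -89.54235492942661 zt [ 0.0003  0.0001 -1.    ] q [-0.5112  0.4968 -0.1111  1.8246  0.0722  0.8238 -2.2209] F [-0.6228 -0.6787 -0.7377] M [0.0197 0.008  0.0398] w 0.009133892624135734 ff 24.76326362171676
```

Emit:
{"method": "apply_moves", "body": {"increments": [0, 0, 0.05, 0, 0, 0, 1, 0, 0, 0.05, 0, 0, 0, 1, 0, 0, 0, 0, 0, 0, 1, 0, 0, 0, 0, 0, 0, 1]}}

```text
time: 24.75
position: [0.5179, 0.3003, 0.0518]
tcp_rot: [-0.0, 1.0, 0.004, 0.0]
contact_force: [0.1, -0.2, 2.0]
grip_width: 0.0089
finger_force: 25.0
```

```bash
python3 -c "
from st import *
st()"
```

```text
t 24.75 pos [0.5179 0.3003 0.0518] yang -89.54897664876893 zt [ 0.0002  0.     -1.    ] q [-0.5113  0.498  -0.111   1.8251  0.0724  0.8222 -2.2211] F [ 0.1379 -0.1964  2.0064] M [-0.064   0.1184  0.0454] w 0.008914316570567174 ff 25.04690589441452
```

Seated. Release and lift away.

Emit:
{"method": "apply_moves", "body": {"increments": [0, 0, 0, 0, 0, 0, 0.85, 0, 0, 0, 0, 0, 0, 0.75, 0, 0, 0, 0, 0, 0, 0.6, 0, 0, 0, 0, 0, 0, 0.4, 0, 0, 0, 0, 0, 0, 0.4]}}

```text
time: 25.25
position: [0.5178, 0.3002, 0.0515]
tcp_rot: [0.0, 1.0, 0.004, 0.0]
contact_force: [0.6, 1.1, 0.6]
grip_width: 0.0511
finger_force: 0.0
```

Emit:
{"method": "apply_moves", "body": {"increments": [0, 0, -1, 0, 0, 0, 0.4, 0, 0, -3, 0, 0, 0, 0.4, 0, 0, -4, 0, 0, 0, 0.4, 0, 0, -4, 0, 0, 0, 0.4, 0, 0, -3, 0, 0, 0, 0.4]}}

```text
time: 25.75
position: [0.5186, 0.3008, 0.2052]
tcp_rot: [-0.001, 1.0, 0.004, 0.002]
contact_force: [0.7, 1.2, 1.3]
grip_width: 0.0512
finger_force: 0.0
```

Emit:
{"method": "apply_moves", "body": {"increments": [-3, 0, 0, 0, 0, 0, 0.4, -3, 0, 0, 0, 0, 0, 0.4, -3, 0, 0, 0, 0, 0, 0.4, 0, 0, 0, 0, 0, 0, 0.4, 0, 0, 0, 0, 0, 0, 0.4]}}

```text
time: 26.25
position: [0.4279, 0.2998, 0.2025]
tcp_rot: [-0.0, 1.0, 0.004, 0.001]
contact_force: [0.7, -0.1, -0.3]
grip_width: 0.0511
finger_force: 0.0
```

```bash
python3 -c "
from st import *
st()
cv2.imwrite('pics/s5.png',ctrl.capture('scene'))
a=ctrl.capture('top');cv2.imwrite('pics/t5.png',a[100:360,120:520].repeat(2,0).repeat(2,1))"
```

```text
t 26.25 pos [0.4279 0.2998 0.2025] yang -89.49456671904936 zt [ 0.0017  0.0006 -1.    ] q [-0.5604  0.1988 -0.1521  1.8724  0.0348  1.0713 -2.2882] F [ 0.7375 -0.0838 -0.281 ] M [-0.0174 -0.0308  0.0645] w 0.05105878285829601 ff 0.0
```

View pics/s5.png

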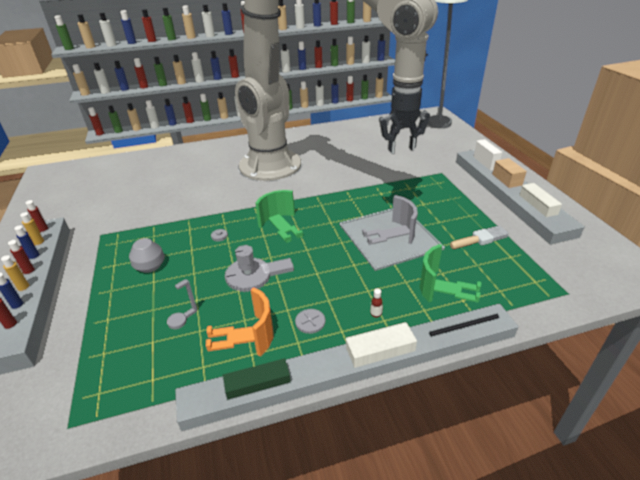

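View pics/t5.png

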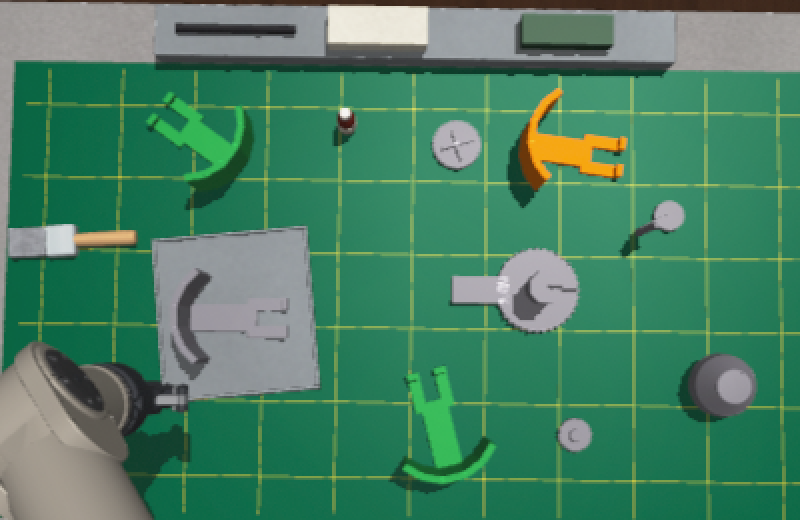

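The shield stands upright inside the tray (scene view ≈(395,225)). The knob's line meets the stand's line in the top crop at ≈(565,288), and the bystanders are where they were.

```bash
python3 -c "
from cell import ctrl
print(ctrl.job_done())"
```

```text
the job is handed in; nothing more can be done
None
```

The job is handed in at about 26 s: the knob is at its mark, the shield stands upright in the grey tray, the bystanders look unmoved in the last pictures, and the verdict was not shown.

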